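# Close up the dose carrier: retainer flap down, then cover shut

## Robot

A 6-joint arm with a two-finger parallel gripper is mounted at the origin on a cart in front of the work surface, level with it; the furniture and walls round the work are solid. World frame = base frame: x ahead of the robot, y to its left, z up, the work surface at z = 0. Lengths are in m, angles in rad, forces in N, time in s.
With the tool pointing down it reaches from about 0.325 to 0.85 m from the base axis. Payload 4.4 kg.
Tool frame: the origin (TCP) lies midway between the tips of the shut fingers; the grasp point (between the pads) lies 19 mm behind it (ctrl.grip_depth is the distance from the TCP to the grasp point, in m); x points along the fingers, z is the direction in which the jaws open and shut, and the axes are right-handed (so a half turn about x gives the same grasp; the last joint's range is limited). The gripper opens to 94 mm and grips with 3 to 60 N. Pads are 16 mm wide; open, the fingers measure 119 mm over their backs; the gripper's body (75 mm by 177 mm) begins 78 mm behind the grasp point.
Start: joints at [-1.312, 0.207, 1.542, -0, 1.393, -0.15], TCP at [0.229, -0.528, 0.205] pointing down, gripper open.
Joint ranges: [-2.73, 2.73], [-0.86, 2.22], [0.23, 2.46], [-1.11, 4.25], [0.08, 2.63], [-2.82, 2.82]. Speed limits (rad/s): [2.79, 2.79, 3.14, 3.14, 3.14, 3.14].

## Interface

Orientations are given as a unit quaternion [x, y, z, w].
In Python, from cell import ctrl, viewer, job gives the robot as it stands.
- The arm moves only by the tool jog_arm, never from a script. Its argument "commands" is a list of rows, each a list of 7 numbers: the shift along the world's x, y, z in m, then the turn, a rotation vector about the world's x, y, z in rad, then the opening, from 0 (shut) to 1 (fully open). In form: [[dx, dy, dz, wx, wy, wz, fingers], ...]. A call has 1 to 8 rows; each row shifts and turns the commanded pose from where the row before left it; what a row does not reach is not made up. A row lasts 1/8 s, in which the tool goes at most 62.5 mm and 10.7 degrees, less where a joint would pass 70% of its speed; a pose out of reach is approached as far as the arm can. A call is refused whole if a number of a shift passes 0.0625 or a number of a turn 0.188, either way. A call with a gripper value outside its range is refused whole. The fingers move at their own pace and stop on an object; "grip_force" is the grip in N (left out, the last holds). Time passes only in rows, so rows that do not move let the fingers close. It gives the time, the measured TCP pose, the force and the opening at its end, in the units of the state.
- ctrl.observe(): the state, without advancing time (a new reading comes with each control period).
- viewer.read_camera(name): name is "scene" or "side" or "wrist"; returns the picture (400x640x3 uint8, red, green, blue); there is no depth.
- viewer.camera_info(name): a dict with "camera_matrix" (3x3 intrinsics, pixels), "k1" (the pictures are not rectified: a ray, as slopes to the right and down, at radius r is drawn at 1 + k1 r^2 times it, then the intrinsics apply), "rvec" (rotation vector, rad) and "tvec" (3), from world to camera coordinates, as OpenCV has them. Camera axes: x right, y down, z forward; pixel columns grow to the right and rows downward; lengths in m; the calibration is good to about 2 mm. A picture is of the moment at which its call begins: read the wrist's pose just before it. camera_info takes no time and is no camera call; for the wrist camera it gives the pose at the moment of the call.
- job.hand_in(): hands the job in, once; it reports no verdict.
The state is a dict: "clock": time; "joint_pos": joint angles; "dq": joint speeds; "joint_torque": joint torques, N m; "eef_pos": TCP position; "eef_rot": TCP orientation; "contact_force": force on the tool from outside, world axes, zero at the start; "ft_torque": the same for the moment, N m; "finger_gap": finger opening in m.
Only numpy, scipy, OpenCV 4.12 (cv2) and the standard library are available. Lean on these libraries where they do the work, as an engineer would, in place of code of your own. Each camera call takes 0.05 s, during which the arm holds its last target.

## Task

Get the dose carrier ready to go: first push the small upright retainer flap down flat over the three paper cups, and only then push the big hinged cover fully shut over it. Use the fingers only to push: lift or carry nothing, leave the carrier standing where it is with its cups upright, and do not disturb the things around it.

Things in the scene. Friction and masses are not known exactly. Their poses are not given: they have to be found in the camera images.
- carrier: Grey open plastic tray, loose on rubber feet, 2 kg; 160 mm along its x (roughly away from the robot), 190 mm along its y (roughly to the left), rim 58 mm, inner floor 10 mm high. Origin: centre of its underside, z up. Three paper cups stand along its -y wall, a blister card lies along +y, a divider (top 42 mm) between. Upright flap hinged at the -y wall, upright cover at the +y wall.
- flap (a joint): White plate, 140 mm (carrier x) by 72 mm, 4 mm thick; hinge axis along carrier x at y -86, z 46 mm. 0: flat over the cups, reaching 75.5 mm towards +y, top face 48 mm above the worktop; 1.57: upright; 1.75: stop, leaning outwards (-y). Friction hinge (0.06 N m): stays where left; push its outer (-y) face towards +y, then down.
- cover (a joint): Grey plate, 160 mm (carrier x) by 190 mm, 6 mm thick, thumb tab (50 wide, 14 out) mid free edge; hinge axis along carrier x at y +96.5, z 60 mm. 0: shut, lying over the tray towards -y, top face 65 mm above the worktop; 1.57: upright, 192 mm to its edge; 1.95: stop, leaning outwards (+y). Friction hinge (0.2 N m): stays where left; push its outer (+y) face towards -y, then down.
- flap_edge (a point): Middle of the flap's free edge, 75.5 mm from its hinge axis. Its frame turns with the flap.
- cover_edge (a point): Middle of the cover's free edge (at the root of the thumb tab), 191.5 mm from its hinge axis. Its frame turns with the cover.
- flap_hinge (a point): Point on the flap's hinge axis, half-way along it; fixed to the carrier, same axes as the carrier.
- cover_hinge (a point): Point on the cover's hinge axis, half-way along it; fixed to the carrier, same axes as the carrier.
- cup_1: Loose plain paper dose cup, 38 mm wide, 29 mm high, standing in the carrier's -y compartment (nearest the robot of the row of three), lower than the flap; it stays there upright. Origin: centre of its underside.
- cup_2: Loose plain paper dose cup, 38 mm wide, 29 mm high, standing in the carrier's -y compartment (middle of the row of three), lower than the flap; it stays there upright. Origin: centre of its underside.
- cup_3: Loose plain paper dose cup, 38 mm wide, 29 mm high, standing in the carrier's -y compartment (farthest of the row of three), lower than the flap; it stays there upright. Origin: centre of its underside.
- pill_bottle: Bystander: loose white tablet bottle, 48 mm wide, 88 mm high, standing close in front of the carrier, on its robot side (-x). Origin: centre of its underside. Not to be disturbed.
- tall_vial: Bystander: loose amber vial, 35 mm wide, 82 mm high, standing outside the carrier's -y wall, its centre 55 to 70 mm from it and towards the carrier's far end. Origin: centre of its underside. Not to be disturbed.
- marker: Bystander: loose black marker pen, 136 mm long, lying on the worktop left of the carrier, between it and the jar. Origin: centre of its underside. Not to be disturbed.
- salve_jar: Bystander: loose amber jar with white lid, 68 mm wide, 92 mm high, standing left of the carrier. Origin: centre of its underside. Not to be disturbed.

How it is judged:
On the way, in this order (a step that is already met when the one before it is completed fails the run):
1. the flap is folded down flat while the cover still stands open (value of joint flap below 0.1 rad and value of joint cover above 0.9 rad), for 0.2 s.
2. the cover is shut over the folded flap (value of joint flap below 0.1 rad and value of joint cover below 0.08 rad), for 0.2 s.
At the end, for the whole second after the job is handed in: Flap folded flat (within 0.1 rad) and cover shut (within 0.08 rad), the carrier at rest and level, within 40 mm of where it stood, the three cups upright (within 0.3 rad) on its floor (all of step 2 and linear speed of carrier below 0.02 m/s and distance of carrier from where it was at the start of the episode below 0.04 m and angle between carrier's own z axis and vertical below 0.05 rad and angle between each of cup_1, cup_2, cup_3's own z axis and vertical below 0.3 rad and z of each of cup_1, cup_2, cup_3 in the frame of carrier below 0.02 m); the robot touches nothing.
It fails at once if the cover is swung down past 0.7 rad while the flap is not yet folded (over 0.3 rad) (value of joint cover below 0.7 rad and value of joint flap above 0.3 rad).
It fails at once if the carrier is lifted, tipped or shoved more than 40 mm (height (world z) of carrier above 0.012 m or angle between carrier's own z axis and vertical above 0.12 rad or distance of carrier from where it was at the start of the episode above 0.04 m).
It fails at once if a cup is lifted or tipped over (z of any of cup_1, cup_2, cup_3 in the frame of carrier above 0.025 m or angle between any of cup_1, cup_2, cup_3's own z axis and vertical above 0.6 rad).
It fails at once if a bystander is lifted, tipped or moved more than 30 mm (distance of any of pill_bottle, tall_vial, marker, salve_jar from where it was at the start of the episode above 0.03 m or angle between any of pill_bottle, tall_vial, salve_jar's own z axis and vertical above 0.4 rad).
It also fails if it takes over 59 s, if anything falls off the work surface, if the arm or the gripper's body presses on something with over 40 N, if the wrist force passes 120 N, or if a joint passes its speed limit or range.

## Working session

There is one attempt and no reset: what is moved stays moved. The work goes in short steps, Python scripts to look and compute and a tool call to move; the robot and the scene stay as the last step left them, time stands still between calls to the robot, and variables do not carry over. Pictures are saved under pics/ and viewed, and the job is handed in when it is done.

Besides the shell and the picture viewer there is one more tool, called as name([rows], argument=value, ...), one row to a line, values as JSON. jog_arm: Moves the arm, as the interface text tells. Its arguments: {"type":"object","properties":{"commands":{"type":"array","items":{"type":"array","items":{"type":"number"}}},"grip_force":{"type":"number"}},"required":["commands"]}

```bash
mkdir -p pics; ls; python3 - <<'E'
from cell import ctrl, viewer, job
import cv2
s=ctrl.observe(); print(s)
for n in ["scene","side"]:
    im=viewer.read_camera(n); cv2.imwrite(f"pics/{n}0.png",im[:,:,::-1])
    print(n,viewer.camera_info(n))
E
```

```text
pics
{'clock': 0.0, 'joint_pos': array([-1.31248485e+00,  2.07411324e-01,  1.54295419e+00,  4.73262111e-07,
        1.39351248e+00, -1.50458667e-01]), 'dq': array([-0.00053587,  0.00086108, -0.00114905, -0.00092722, -0.00084545,
       -0.00126494]), 'joint_torque': array([ 1.38855678e-03, -3.70875514e+01, -2.81416619e+01,  6.99137128e-02,
        3.60318390e-02, -1.73521998e-04]), 'eef_pos': array([ 0.22835214, -0.52682211,  0.20429565]), 'eef_rot': array([ 0.38865006,  0.59167631, -0.3875704 ,  0.59047393]), 'contact_force': array([-0.23423146, -0.33772049,  0.04342797]), 'ft_torque': array([-0.00049299,  0.00776996,  0.00155834]), 'finger_gap': 0.09400793207152132}
scene {'camera_matrix': array([[475.91186375,   0.        , 320.03509206],
       [  0.        , 475.91186375, 200.1678553 ],
       [  0.        ,   0.        ,   1.        ]]), 'k1': 0.047790925507167924, 'rvec': array([ 1.00174595, -2.1185798 ,  1.33064812]), 'tvec': array([0.44861585, 0.21018985, 0.72905731])}
side {'camera_matrix': array([[520.06987806,   0.        , 319.15491947],
       [  0.        , 520.06987806, 200.23360986],
       [  0.        ,   0.        ,   1.        ]]), 'k1': -0.08025258073303987, 'rvec': array([ 0.66082086, -2.58291317,  1.21527014]), 'tvec': array([0.55442858, 0.1525069 , 1.28789425])}
```

View pics/scene0.png

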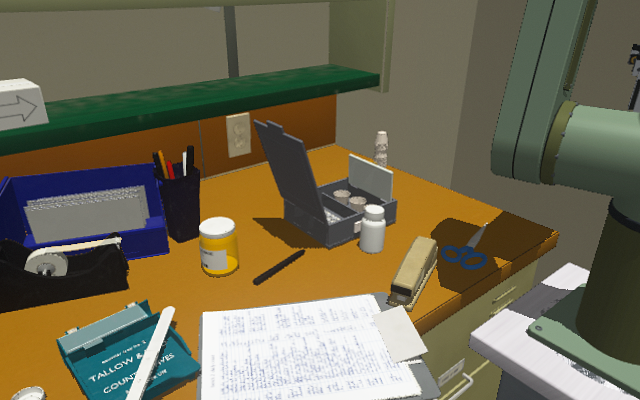

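View pics/side0.png

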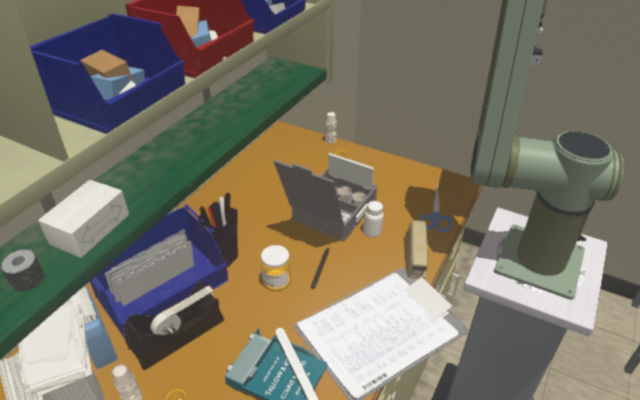

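```bash
python3 - <<'E'
import cv2
a=cv2.imread("pics/scene0.png")[110:260,240:440]; cv2.imwrite("pics/sc_z.png",cv2.resize(a,None,fx=4,fy=4,interpolation=cv2.INTER_CUBIC))
a=cv2.imread("pics/side0.png")[100:250,260:410]; cv2.imwrite("pics/si_z.png",cv2.resize(a,None,fx=4,fy=4,interpolation=cv2.INTER_CUBIC))
E
```

```text
(no output)
```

View pics/sc_z.png

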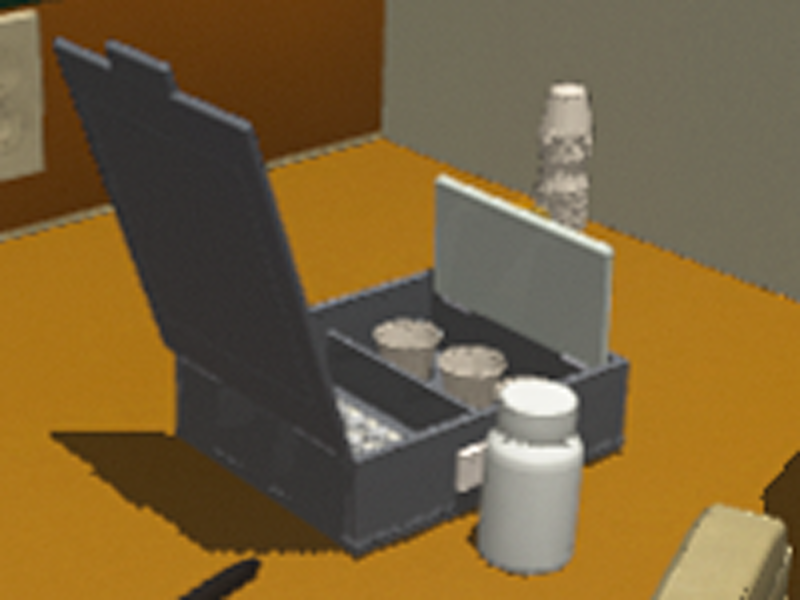

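View pics/si_z.png

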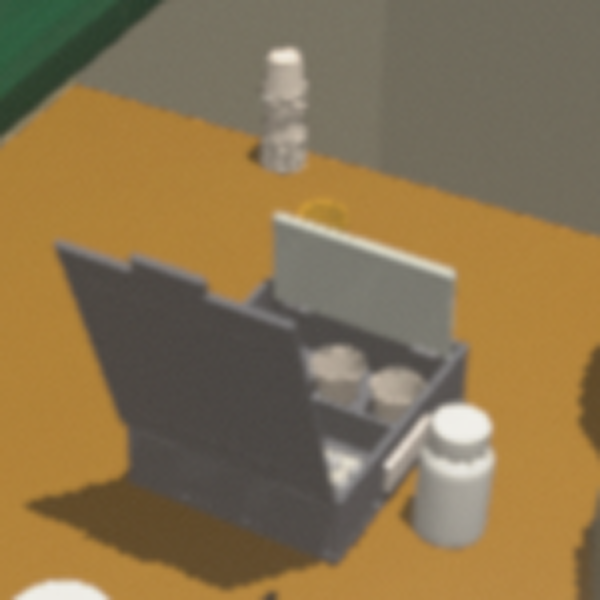

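```bash
cat > h.py <<'E'
import numpy as np,cv2
from scipy.optimize import least_squares
from scipy.spatial.transform import Rotation as R
from cell import ctrl,viewer,job
INF={n:viewer.camera_info(n) for n in ["scene","side"]}
def proj(P,i):
    P=np.atleast_2d(P); c=P@cv2.Rodrigues(np.array(i["rvec"]))[0].T+i["tvec"]
    s=c[:,:2]/c[:,2:]; s=s*(1+i["k1"]*(s**2).sum(1,keepdims=True)); K=i["camera_matrix"]
    return s*[K[0,0],K[1,1]]+K[:2,2]
def ray(px,i,z):
    K=i["camera_matrix"]; d=(np.array(px)-K[:2,2])/K[0,0]; s=d.copy()
    for _ in range(20): s=d/(1+i["k1"]*(s@s))
    Rm=cv2.Rodrigues(np.array(i["rvec"]))[0]; o=-Rm.T@i["tvec"]; v=Rm.T@np.r_[s,1]
    return o+v*(z-o[2])/v[2]
def c2w(p,x,y,yaw):
    p=np.atleast_2d(p);c,s=np.cos(yaw),np.sin(yaw)
    return np.c_[x+c*p[:,0]-s*p[:,1],y+s*p[:,0]+c*p[:,1],p[:,2]]
def flap(x,a,r=.0755,off=0): return [x,-.086+r*np.cos(a)-off*np.sin(a),.046+r*np.sin(a)+off*np.cos(a)]
def cover(x,a,r=.1915,off=0.002): return [x,.0965-r*np.cos(a)+off*np.sin(a),.060+r*np.sin(a)+off*np.cos(a)]
E
python3 - <<'E'
from h import *
f=lambda o:(lambda u,v:(o[0]+u/4-.375,o[1]+v/4-.375))
sc=f((240,110)); si=f((260,100))
C=[("scene",sc(357,553),'b',(-.08,.095,0)),("scene",sc(352,460),'b',(-.08,.095,.058)),("scene",sc(627,362),'b',(-.08,-.095,.058)),
("scene",sc(622,452),'b',(-.08,-.095,0)),("scene",sc(177,358),'b',(.08,.095,.058)),("scene",sc(180,437),'b',(.08,.095,0)),
("scene",sc(610,248),'f',-.07),("scene",sc(438,178),'f',.07),("scene",sc(250,125),'c',-.08),("scene",sc(57,40),'c',.08),
("side",si(335,562),'b',(-.08,.095,0)),("side",si(466,346),'b',(-.08,-.095,.058)),("side",si(130,480),'b',(.08,.095,0)),
("side",si(454,271),'f',-.07),("side",si(276,215),'f',.07),("side",si(296,325),'c',-.08),("side",si(58,243),'c',.08)]
def res(q):
    r=[]
    for n,px,k,v in C:
        p=v if k=='b' else (flap(v,q[3]) if k=='f' else cover(v,q[4]))
        r+=list(proj(c2w(p,*q[:3]),INF[n])[0]-px)
    return np.array(r)
s=least_squares(res,[.6,-.2,0,1.57,1.7],loss='soft_l1')
print(s.x); print(res(s.x).reshape(-1,2).round(1))
for nm,pts in dict(bottletop=[("scene",sc(540,392),.088),("side",si(462,420),.088)],vialtop=[("side",si(322,210),.082)],jartop=[("scene",(217,227),.092),("side",(275,254),.092)],marker=[("scene",(255,282),0.006),("scene",(305,251),.006),("side",(315,286),.006),("side",(327,249),.006)]).items():
    for n,px,z in pts: print(nm,n,ray(px,INF[n],z).round(3))
# shelf edge in side/scene
for n in INF:
    i=INF[n];Rm=cv2.Rodrigues(np.array(i["rvec"]))[0];print(n,'cam',-Rm.T@i["tvec"])
E
```

```text
[ 0.54082304  0.07722793 -0.03364137  1.51280038  1.89105606]
[[-0.   2.1]
 [ 1.8 -0.2]
 [ 1.7 -1.3]
 [ 0.8 -0.1]
 [-0.6 -3.2]
 [-0.7  0.5]
 [ 0.4  0. ]
 [-0.3 -1.2]
 [-0.1 -0.3]
 [-0.5 -1. ]
 [ 0.3  2. ]
 [ 1.2 -0.7]
 [-0.5  1.4]
 [ 0.3  0.8]
 [-0.7 -0.4]
 [-0.4  0. ]
 [-0.9 -0.8]]
bottletop scene [0.419 0.099 0.088]
bottletop side [0.417 0.097 0.088]
vialtop side [ 0.606 -0.079  0.082]
jartop scene [0.535 0.376 0.092]
jartop side [0.544 0.37  0.092]
marker scene [0.458 0.351 0.006]
marker scene [0.483 0.22  0.006]
marker side [0.454 0.345 0.006]
marker side [0.487 0.223 0.006]
scene cam [-0.14339239  0.70868709  0.50414456]
side cam [0.05629309 1.05130223 0.93857109]
```

```bash
python3 - <<'E'
from h import *
s=ctrl.observe(); print(R.from_quat(s['eef_rot']).as_matrix().round(3))
def tri(a,b):
    f=lambda P:np.r_[proj(P,INF['scene'])[0]-a,proj(P,INF['side'])[0]-b]
    r=least_squares(f,[.7,.1,.3]);return r.x.round(3),r.cost
print('shelf right front bottom',tri((381,88),(326,78)))
print('shelf top',tri((381,68),(326,67)))
im=viewer.read_camera("wrist"); cv2.imwrite("pics/w0.png",im[:,:,::-1])
E
```

```text
[[-0.001  0.918  0.398]
 [ 0.002  0.398 -0.918]
 [-1.     0.    -0.002]]
shelf right front bottom (array([ 0.742, -0.245,  0.213]), np.float64(0.0008768186437967976))
shelf top (array([ 0.724, -0.216,  0.27 ]), np.float64(2.1118207502024515))
```

View pics/w0.png

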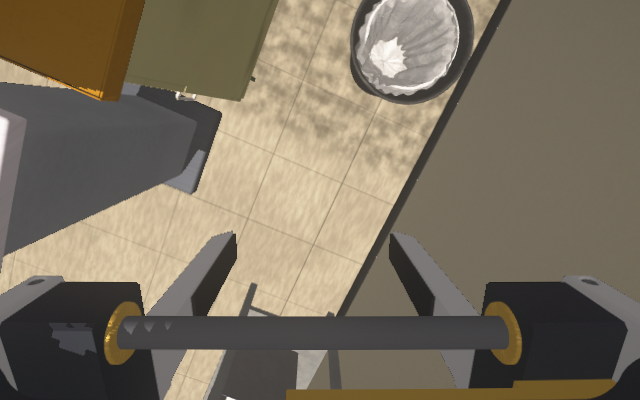

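jog_arm([
  [0.018, 0.0265, 0.002, 0, 0, 0.0726, 0],
  [0.018, 0.0265, 0.002, 0, 0, 0.0726, 0],
  [0.018, 0.0265, 0.002, 0, 0, 0.0726, 0],
  [0.018, 0.0265, 0.002, 0, 0, 0.0726, 0],
  [0.018, 0.0265, 0.002, 0, 0, 0.0726, 0],
  [0.018, 0.0265, 0.002, 0, 0, 0.0726, 0],
  [0.018, 0.0265, 0.002, 0, 0, 0.0726, 0],
  [0.018, 0.0265, 0.002, 0, 0, 0.0726, 0],
], grip_force=20)

```text
clock: 1.15
eef_pos: [0.3729, -0.3145, 0.2212]
eef_rot: [0.202, 0.678, -0.202, 0.678]
contact_force: [0.1, 0.0, 0.2]
finger_gap: 0.0172
```

jog_arm([
  [0.018, 0.0265, 0, 0, 0, 0.0726, 0],
  [0.018, 0.0265, 0, 0, 0, 0.0726, 0],
  [0.018, 0.0265, 0, 0, 0, 0.0726, 0],
  [0.018, 0.0265, 0, 0, 0, 0.0726, 0],
  [0.018, 0.0265, 0, 0, 0, 0.0726, 0],
  [0.018, 0.0265, 0, 0, 0, 0.0726, 0],
  [0.018, 0.0265, 0, 0, 0, 0.0726, 0],
  [0.018, 0.0265, 0, 0, 0, 0.0726, 0],
])

```text
clock: 2.15
eef_pos: [0.5168, -0.1026, 0.2211]
eef_rot: [-0.001, 0.707, 0.001, 0.707]
contact_force: [-0.0, -0.6, 0.0]
finger_gap: 0.0001
```

```bash
python3 - <<'E'
from h import *
s=ctrl.observe(); print(s['clock'],s['eef_pos'],R.from_quat(s['eef_rot']).as_matrix().round(3),s['contact_force'],s['finger_gap'])
i=viewer.camera_info('wrist');Rm=cv2.Rodrigues(np.array(i["rvec"]))[0];print(-Rm.T@i["tvec"],Rm[2])
im=viewer.read_camera("wrist"); cv2.imwrite("pics/w1.png",im[:,:,::-1])
im=viewer.read_camera("scene"); cv2.imwrite("pics/s1.png",im[:,:,::-1])
E
```

```text
2.15 [ 0.51680015 -0.10259578  0.22106662] [[-0.001 -0.002  1.   ]
 [ 0.     1.     0.002]
 [-1.     0.    -0.001]] [-0.03842626 -0.63722428  0.04382341] 0.00013005408408716187
[ 0.51696503 -0.02451512  0.40052823] [ 3.95584491e-04 -2.68122695e-01 -9.63384692e-01]
```

View pics/w1.png

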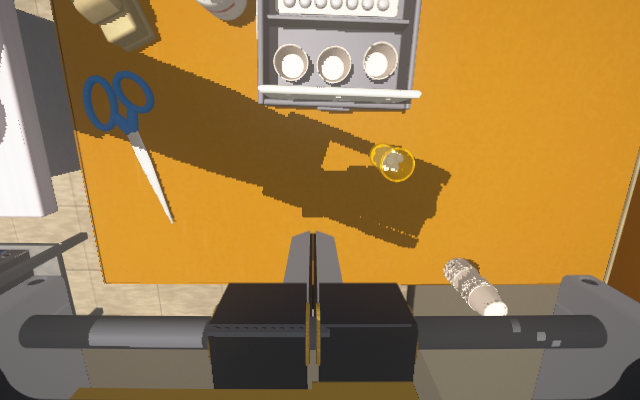

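View pics/s1.png

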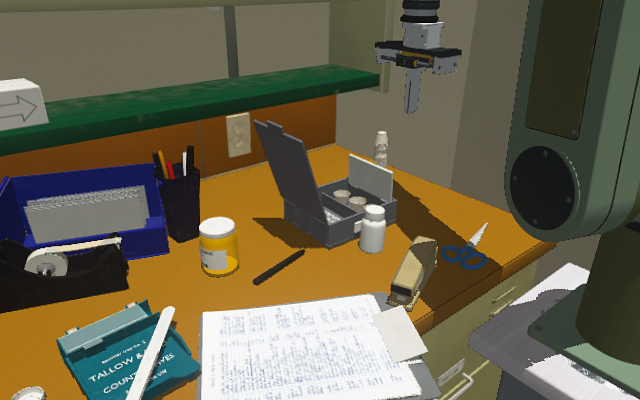

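```bash
python3 - <<'E'
from h import *
w=viewer.camera_info('wrist')
print('vial top',ray((397,165),w,.082),'base',ray((385,156),w,.0))
for p in [(259,92),(420,95)]: print('flap edge',ray(p,w,.1215))
for p in [(257,104),(410,108)]: print('wall rim -y',ray(p,w,.058))
for p in [(-.08,-.095,.058),(.08,-.095,.058),flap(-.07,1.513),flap(.07,1.513)]: print(proj(c2w(p,.541,.077,-.034),w))
for x,a in [(-.02,1.513)]: print(c2w(flap(x,a,.06,.002),.541,.077,-.034))
E
```

```text
vial top [ 0.60377984 -0.07309033  0.082     ] base [ 0.60983745 -0.07444667  0.        ]
flap edge [ 0.47210117 -0.00573653  0.1215    ]
flap edge [ 0.60806626 -0.00725202  0.1215    ]
wall rim -y [ 0.45926577 -0.01362029  0.058     ]
wall rim -y [ 0.61940439 -0.01663269  0.058     ]
[[255.67585269 105.59625052]]
[[408.0812301  111.97247565]]
[[254.30405379  87.57956669]]
[[420.12075947  94.66140017]]
[[ 0.51813807 -0.00680209  0.10601534]]
```

jog_arm([
  [0, 0.02, -0.03, 0, 0, 0, 0],
  [0, 0.02, -0.03, 0, 0, 0, 0],
  [0, 0.01, -0.03, 0, 0, 0, 0],
  [0, 0.008, -0.03, 0, 0, 0, 0],
  [0, 0.005, 0, 0, 0, 0, 0],
  [0, 0.005, 0, 0, 0, 0, 0],
  [0, 0.005, 0, 0, 0, 0, 0],
  [0, 0.005, 0, 0, 0, 0, 0],
])

```text
clock: 3.25
eef_pos: [0.5175, -0.0257, 0.1028]
eef_rot: [0.0, 0.706, -0.0, 0.708]
contact_force: [-0.3, -1.5, 0.3]
finger_gap: 0.0005
```

```bash
python3 - <<'E'
from h import *
s=ctrl.observe(); print(s['clock'],s['eef_pos'],s['contact_force'])
im=viewer.read_camera("wrist"); cv2.imwrite("pics/w2.png",im[:,:,::-1])
im=viewer.read_camera("scene"); cv2.imwrite("pics/s2.png",cv2.resize(im[110:260,240:440,::-1],None,fx=4,fy=4))
E
```

```text
3.25 [ 0.51752746 -0.02570918  0.10276372] [-0.29653546 -1.5445549   0.26449366]
```

View pics/w2.png

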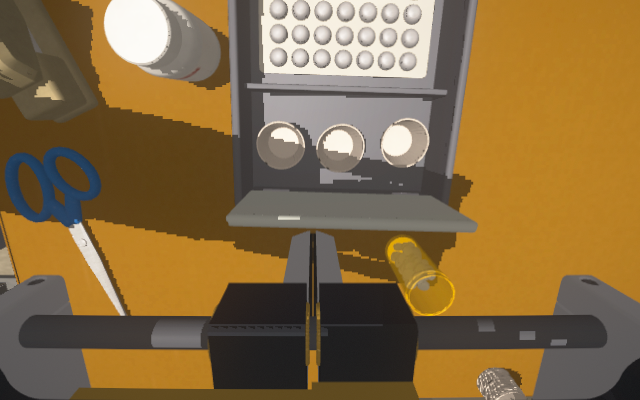

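View pics/s2.png

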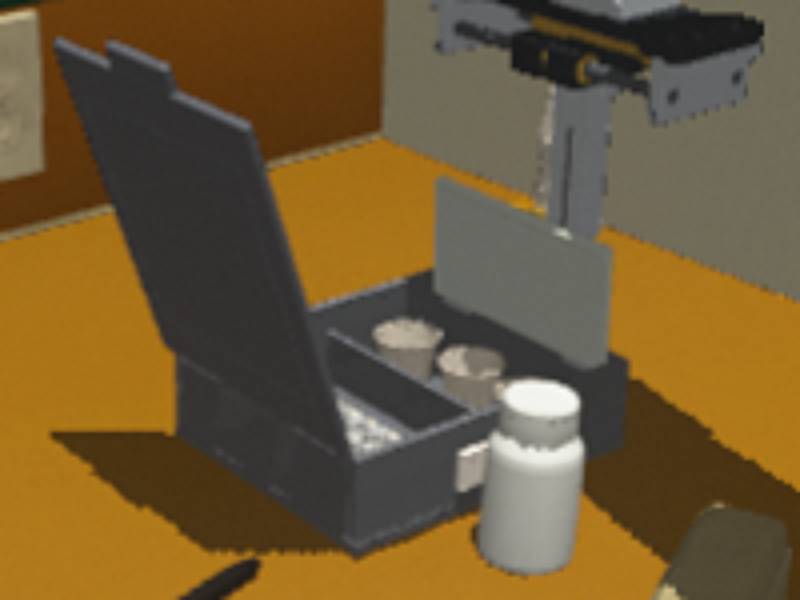

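jog_arm([
  [0, 0.009, 0, 0, 0, 0, 0],
  [0, 0.009, 0, 0, 0, 0, 0],
  [0, 0.009, -0.003, 0, 0, 0, 0],
  [0, 0.0095, -0.004, 0, 0, 0, 0],
  [0, 0.008, -0.005, 0, 0, 0, 0],
  [0, 0.007, -0.007, 0, 0, 0, 0],
  [0, 0.005, -0.008, 0, 0, 0, 0],
  [0, 0.005, -0.009, 0, 0, 0, 0],
])

```text
clock: 4.35
eef_pos: [0.5165, 0.0362, 0.0648]
eef_rot: [0.0, 0.707, -0.0, 0.707]
contact_force: [0.3, -1.4, 0.6]
finger_gap: 0.0005
```

jog_arm([
  [0, 0.002, -0.007, 0, 0, 0, 0],
  [0, 0.001, -0.006, 0, 0, 0, 0],
  [0, 0, -0.004, 0, 0, 0, 0],
  [0, 0, -0.002, 0, 0, 0, 0],
  [0, 0, 0, 0, 0, 0, 0],
  [0, 0, 0, 0, 0, 0, 0],
])

```text
clock: 5.1
eef_pos: [0.5162, 0.0391, 0.048]
eef_rot: [0.0, 0.708, -0.0, 0.707]
contact_force: [-4.8, 0.4, 13.5]
finger_gap: 0.0006
```

```bash
python3 - <<'E'
from h import *
s=ctrl.observe(); print(s['clock'],s['eef_pos'],s['contact_force'])
im=viewer.read_camera("wrist"); cv2.imwrite("pics/w3.png",im[:,:,::-1])
im=viewer.read_camera("scene"); cv2.imwrite("pics/s3.png",cv2.resize(im[110:260,240:440,::-1],None,fx=4,fy=4))
E
```

```text
5.1 [0.51617136 0.03905598 0.04803108] [-4.84119836  0.41979913 13.50142888]
```

View pics/w3.png

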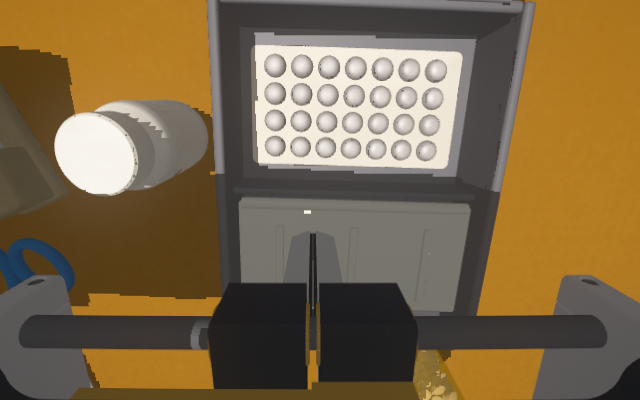

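View pics/s3.png

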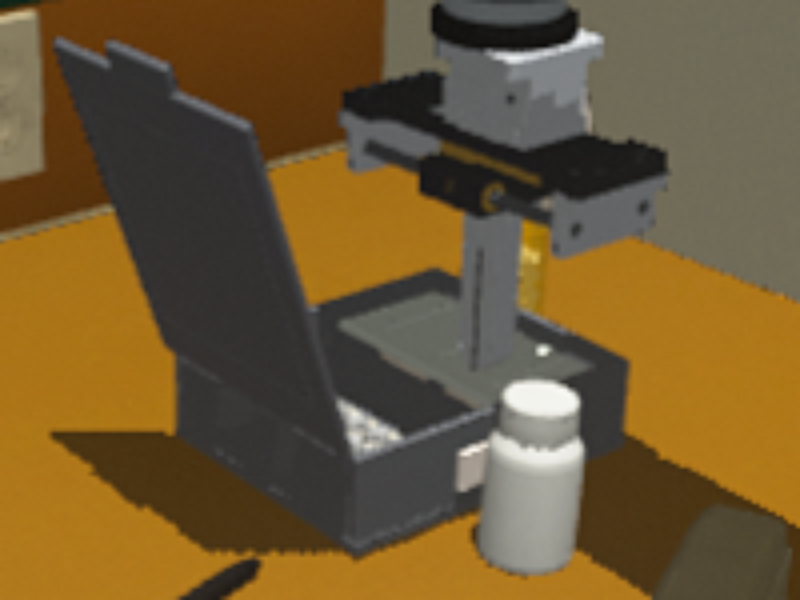

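jog_arm([
  [0, 0, 0.03, 0, 0, 0, 0],
  [0, 0, 0.06, 0, 0, 0, 0],
  [0, 0, 0.06, 0, 0, 0, 0],
  [0, 0, 0.06, 0, 0, 0, 0],
  [0.006, 0.01, 0.06, 0, 0, 0, 0],
  [0.006, 0.045, 0.01, 0, 0, 0, 0],
  [0.006, 0.05, 0, 0, 0, 0, 0],
  [0.006, 0.05, 0, 0, 0, 0, 0],
])

```text
clock: 6.2
eef_pos: [0.5407, 0.1949, 0.3266]
eef_rot: [0.0, 0.707, -0.001, 0.707]
contact_force: [-0.5, 0.5, -0.1]
finger_gap: 0.0008
```

jog_arm([
  [0, 0.05, 0, 0, 0, 0, 0],
  [0, 0.04, 0, 0, 0, 0, 0],
  [0, 0, 0, 0, 0, 0, 0],
])

```text
clock: 6.58
eef_pos: [0.5398, 0.286, 0.3254]
eef_rot: [-0.001, 0.708, 0.001, 0.707]
contact_force: [0.9, -0.6, 0.0]
finger_gap: 0.0004
```

```bash
python3 - <<'E'
from h import *
s=ctrl.observe(); print(s['clock'],s['eef_pos'],s['contact_force'])
im=viewer.read_camera("wrist"); cv2.imwrite("pics/w4.png",im[:,:,::-1])
im=viewer.read_camera("scene"); cv2.imwrite("pics/s4.png",im[:,:,::-1])
E
```

```text
6.575 [0.5398046  0.28597125 0.32541996] [ 0.94236929 -0.56175536  0.01555045]
```

View pics/w4.png

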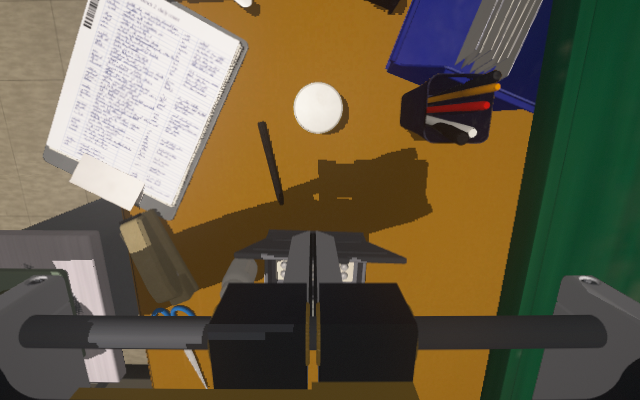

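View pics/s4.png

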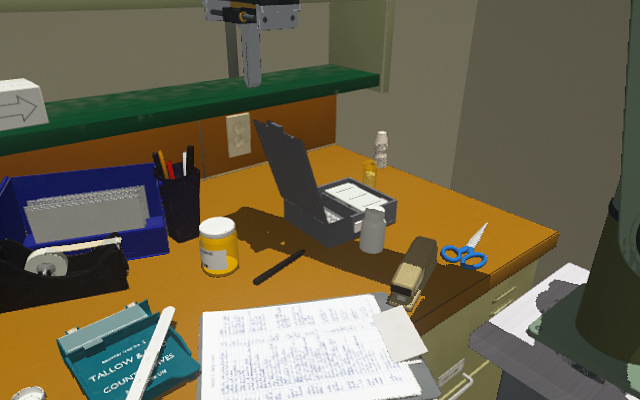

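```bash
python3 - <<'E'
from h import *
w=viewer.camera_info('wrist')
for p in [(250,233),(378,233),(290,229)]: print(ray(p,w,.245))
for p in [(241,257),(406,262)]: print(ray(p,w,.243))
for a in (1.8,1.89,1.95):
  for r in (.1915,.2055): print(a,c2w([cover(0,a,r,.005)],.541,.079,-.025), proj(c2w([cover(-.08,a,r,.005)],.541,.079,-.025),w))
E
```

```text
[0.48534944 0.25943376 0.245     ]
[0.59868104 0.25970744 0.245     ]
[0.52085349 0.26330878 0.245     ]
[0.47546121 0.23518416 0.243     ]
[0.62654686 0.23050965 0.243     ]
1.8 [[0.54462158 0.22383317 0.24535581]] [[229.25272254 267.43549197]]
1.8 [[0.5447011  0.227013   0.25898968]] [[225.08932541 271.52469453]]
1.89 [[0.54503313 0.24029173 0.24025744]] [[229.84840563 248.54099451]]
1.89 [[0.54514296 0.24468371 0.25355024]] [[225.75476544 250.21908853]]
1.95 [[0.54530041 0.25098067 0.23604488]] [[230.48755468 235.92305712]]
1.95 [[0.54542996 0.25616158 0.24905032]] [[226.48603788 235.98891315]]
```

jog_arm([
  [0.003, 0, -0.06, 0, 0, 0, 0],
  [0, -0.006, -0.06, 0, 0, 0, 0],
  [0, -0.015, 0, 0, 0, 0, 0],
  [0, -0.015, 0, 0, 0, 0, 0],
  [0, -0.015, 0, 0, 0, 0, 0],
  [0, -0.015, 0, 0, 0, 0, 0],
  [0, -0.015, 0.001, 0, 0, 0, 0],
  [0, -0.015, 0.001, 0, 0, 0, 0],
])

```text
clock: 7.68
eef_pos: [0.5438, 0.1869, 0.2091]
eef_rot: [0.0, 0.707, -0.0, 0.707]
contact_force: [-0.2, 1.6, 0.5]
finger_gap: 0.0003
```

```bash
python3 - <<'E'
from h import *
s=ctrl.observe(); print(s['clock'],s['eef_pos'],s['contact_force'])
im=viewer.read_camera("scene"); cv2.imwrite("pics/s5.png",im[:,:,::-1])
E
```

```text
7.675 [0.54384023 0.18689874 0.20912984] [-0.20910552  1.62108372  0.47351996]
```

View pics/s5.png

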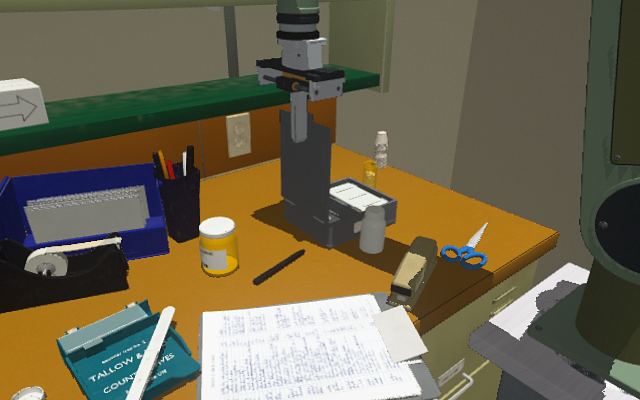

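jog_arm([
  [0, -0.016, -0.001, 0, 0, 0, 0],
  [0, -0.016, -0.002, 0, 0, 0, 0],
  [0, -0.016, -0.003, 0, 0, 0, 0],
  [0, -0.016, -0.007, 0, 0, 0, 0],
  [0, -0.015, -0.008, 0, 0, 0, 0],
  [0, -0.015, -0.01, 0, 0, 0, 0],
  [0, -0.012, -0.012, 0, 0, 0, 0],
  [0, -0.012, -0.013, 0, 0, 0, 0],
])

```text
clock: 8.72
eef_pos: [0.5435, 0.0689, 0.1515]
eef_rot: [0.0, 0.707, -0.0, 0.707]
contact_force: [0.5, 0.6, -0.2]
finger_gap: 0.0004
```

jog_arm([
  [0, -0.011, -0.0135, 0, 0, 0, 0],
  [0, -0.006, -0.012, 0, 0, 0, 0],
  [0, -0.005, -0.012, 0, 0, 0, 0],
  [0, -0.005, -0.0115, 0, 0, 0, 0],
  [0, -0.003, -0.013, 0, 0, 0, 0],
  [0, -0.002, -0.013, 0, 0, 0, 0],
  [0, -0.001, -0.008, 0, 0, 0, 0],
  [0, 0, 0, 0, 0, 0, 0],
])

```text
clock: 9.72
eef_pos: [0.5428, 0.037, 0.0685]
eef_rot: [0.0, 0.708, -0.0, 0.706]
contact_force: [0.2, -0.4, 0.3]
finger_gap: 0.0002
```

```bash
python3 - <<'E'
from h import *
s=ctrl.observe(); print(s['clock'],s['eef_pos'],s['contact_force'])
im=viewer.read_camera("scene"); cv2.imwrite("pics/s6.png",cv2.resize(im[110:260,240:440,::-1],None,fx=4,fy=4))
E
```

```text
9.725 [0.54284115 0.03700347 0.06847913] [ 0.16638406 -0.36841569  0.25493305]
```

View pics/s6.png

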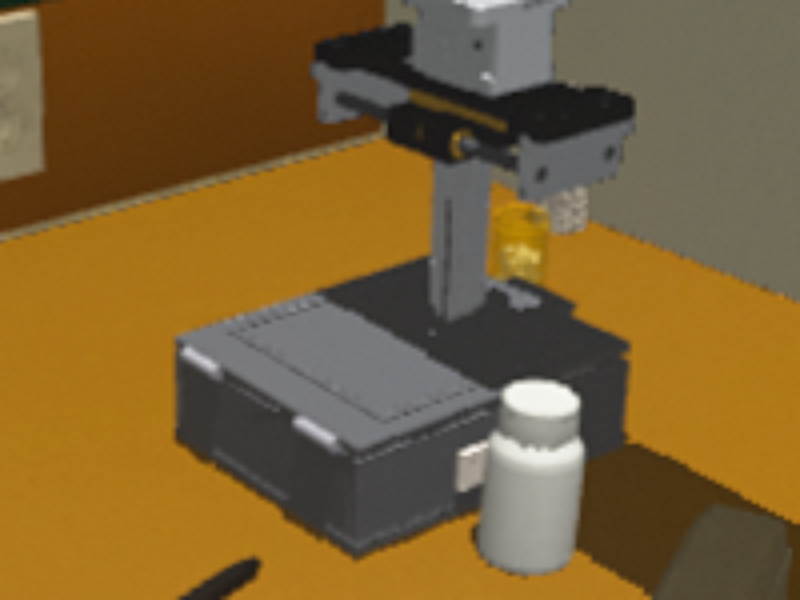

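Nearly shut, with no resisting force yet. I'll press the last few millimetres until the force rises.

jog_arm([
  [0, 0, -0.003, 0, 0, 0, 0],
  [0, 0, -0.002, 0, 0, 0, 0],
  [0, 0, -0.001, 0, 0, 0, 0],
  [0, 0, 0, 0, 0, 0, 0],
  [0, 0, 0, 0, 0, 0, 0],
])

```text
clock: 10.4
eef_pos: [0.5442, 0.0369, 0.0652]
eef_rot: [-0.0, 0.707, -0.0, 0.708]
contact_force: [-2.5, -0.1, 8.0]
finger_gap: 0.0004
```

jog_arm([
  [0, 0, 0.02, 0, 0, 0, 0],
  [0, 0, 0.05, 0, 0, 0, 0],
  [0, 0, 0.06, 0, 0, 0, 0],
  [0, 0, 0.06, 0, 0, 0, 0],
  [0, -0.05, 0.03, 0, 0, 0, 0],
  [0, -0.05, 0, 0, 0, 0, 0],
  [0, -0.05, 0, 0, 0, 0, 0],
  [0, 0, 0, 0, 0, 0, 0],
])

```text
clock: 11.4
eef_pos: [0.5433, -0.1162, 0.2834]
eef_rot: [0.002, 0.707, -0.002, 0.707]
contact_force: [0.3, 0.9, 0.0]
finger_gap: 0.0005
```

```bash
python3 - <<'E'
from h import *
s=ctrl.observe(); print(s['clock'],s['eef_pos'],s['contact_force'])
im=viewer.read_camera("scene"); cv2.imwrite("pics/s7.png",cv2.resize(im[110:260,240:440,::-1],None,fx=4,fy=4))
im=viewer.read_camera("side"); cv2.imwrite("pics/d7.png",cv2.resize(im[100:250,260:410,::-1],None,fx=4,fy=4))
for a in (0,.08):
  for x in (-.08,.08): print(a,(proj(c2w([cover(x,a,.1915,.005)],.541,.078,-.03),INF['scene'])-[240,110])*4)
E
```

```text
11.4 [ 0.54326979 -0.11616198  0.28338236] [0.30048622 0.89424126 0.01225152]
0 [[631.96355133 343.67660927]]
0 [[435.80675502 251.48209433]]
0.08 [[632.97577684 318.30594384]]
0.08 [[435.45898244 228.06653796]]
```

View pics/s7.png

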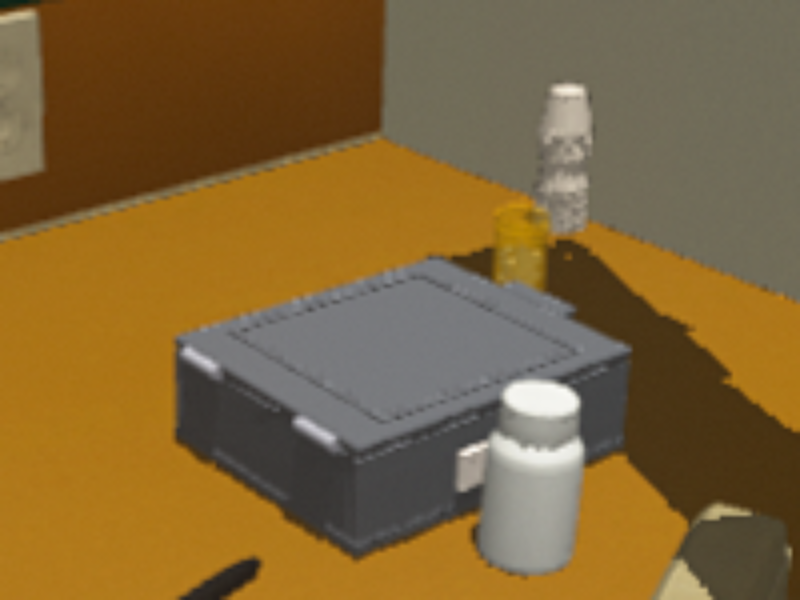

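View pics/d7.png

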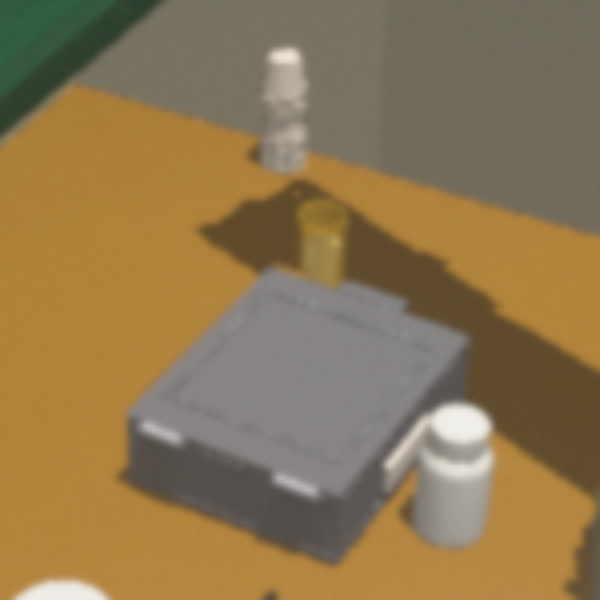

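The cover is flush: its near corner is at zoom (630,350), against a prediction of (632,344) for fully shut. The carrier, bottle, vial and marker are where they started.

```bash
python3 -c "
from cell import job
print(job.hand_in())"
```

```text
the job is handed in; nothing more can be done
None
```

The flap is folded flat over the cups and the cover is shut over it. I did both with closed fingers, only pushing, and handed the job in at about 11.5 s of the 59 s.

- **Flap:** I folded it first, with the cover still leaning open at about 1.86 to 1.89 rad. It stopped with the fingertips at 48 mm under 13.5 N, and it looked flat in the pictures.
- **Cover:** I then swung it down until the fingertips stopped at 65 mm under 8 N, which is its stated shut height. In the last scene picture it lies flush. Its near corner is within about 1.5 camera pixels of where fully shut should put it.
- **Surroundings:** In the last scene and side pictures the carrier, bottle and vial stand where they did at the start, as does the end of the marker in view. The jar was in its place in the last full view, with the cover upright, but only its edge shows in the final crops. The arm is well clear of everything.
- **Not checked:** The cups could not be seen once the flap was down. They were upright just before I folded it, and nothing reached into their compartment afterwards.
- **Disagreement:** My two estimates of the carrier's position differed by a few millimetres, which did not affect the pushes.

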